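Stamp the stack of tiles and lay them out to dry

ROBOT

A 6-joint arm with a two-finger parallel gripper is mounted at the origin on a cart in front of the work surface, level with it; the furniture and walls round the work are solid. World frame = base frame: x ahead of the robot, y to its left, z up, the work surface at z = 0. Lengths are in mm, angles in rad, forces in N, time in s.
With the tool pointing down it reaches from about 300 to 750 mm from the base axis. Payload 8.5 kg.
Tool frame: the origin (TCP) lies midway between the tips of the shut fingers; the grasp point (between the pads) lies behind it (bot.tcp_to_grasp is the z of the grasp point in the tool frame, in mm); z points along the fingers, y is the line along which they close (so a half turn about z gives the same grasp; the last joint's range is limited). The gripper opens to 88 mm and grips with 3 to 60 N. Pads are 18 mm wide; open, the fingers measure 123 mm over their backs; the gripper's body (75 mm by 187 mm) begins 45 mm behind the grasp point.
Start: joints at [-1.436, 0.381, 1.297, -0, 1.464, -0.215], TCP at [188.484, -516.676, 238.748] pointing down, gripper open.
Joint ranges: [-3.11, 3.11], [-0.89, 2.33], [0.22, 2.48], [-1.42, 4.56], [0.17, 2.85], [-2.88, 2.88]. Speed limits (rad/s): [2.39, 2.39, 3.14, 3.14, 3.14, 3.14].

INTERFACE

Orientations are given as a rotation vector (axis times angle).
In Python, from plant import get_obs, get_image, bot gives the robot as it stands. The module is installed in compiled form; this text tells all that it offers.
- The arm moves only by the tool servo_tool, never from a script. Its argument "targets" is a list of rows, each a list of 3 entries, a list of its own where there are three numbers: the finger opening in cm, from 0 to 8.81, then the shift along the tool's x, y, z in cm, then the turn, a rotation vector about the tool's x, y, z in degrees. In form: [[grip, [dx, dy, dz], [ax, ay, az]], ...]. A call has 1 to 20 rows; each row is the pose to reach, as a shift and turn from the pose commanded when the call began, along the tool's axes at that moment; what a row does not reach only later rows make up. A row lasts 1/8 s, in which the tool goes at most 62.5 mm and 10.7 degrees, less where a joint would pass 70% of its speed; a pose out of reach is approached as far as the arm can. A call with a gripper value outside its range is refused whole. The fingers move at their own pace and stop on an object; "newtons" is the grip in N (left out, the last holds). Time passes only in rows, so rows that repeat a pose let the fingers close. It gives the time, the measured TCP pose, the force, the opening and the grip force at its end, in the units of the state.
- get_obs(): the state, without advancing time (a new reading comes with each control period).
- get_image(name): name is "scene" or "top" or "wrist"; returns a dict with "img" (420x560x3 uint8, red, green, blue), "camera_matrix" (3x3 intrinsics, pixels), "dist_coeffs" ([k1, k2, p1, p2, k3] as OpenCV has them; the pictures are not rectified), "R" (3x3) and "t" (3): a world point X has camera coordinates R X + t; the wrist camera has in their place "mount" (4x4, takes a point from camera to tool coordinates, whose origin is the TCP and whose axes are the flange's). Camera axes: x right, y down, z forward; pixel columns grow to the right and rows downward; lengths in mm; the calibration is good to about 2 mm. A picture is of the moment at which its call begins: read the wrist's pose just before it. There is no depth.
- bot.close_job(): hands the job in; it is judged then, once.
The state is a dict: "time": time; "joint_positions": joint angles; "joint_vel": joint speeds; "joint_efforts": joint torques, N m; "tcp_pos": TCP position; "tool_rot": TCP orientation; "force": force on the tool from outside, world axes, zero at the start; "torque": the same for the moment, N m; "width": finger opening in mm; "finger_force": force on a finger pad.
Only numpy, scipy, OpenCV 4.12 (cv2) and the standard library are available. Lean on these libraries where they do the work, as an engineer would, in place of code of your own. Each camera call takes 0.05 s, during which the arm holds its last target. There are 200 camera calls.

TASK

Stamp every terracotta tile in the stack, from the top down: push the top tile sideways off the stack onto the press bed and right up against the end stop without disturbing the tiles under it, pull the red lever all the way down to stamp it, and ease the lever back up slowly, never letting it spring back. Move each stamped tile to the wooden drying board before the next is loaded; in the end all of them lie flat on the board side by side, none overlapping or sticking out over its edge, with the lever up and the grey base tile left in the stack holder. Do not knock over or push away the mug and the cup.

Things in the scene. Friction and masses are not known exactly. Their poses are not given: they have to be found in the camera images.
- station: stamping station fixed on the table: dark base plate 90 x 350 x 12 mm with a stack holder, a steel bed with end stop and a small blue lever press in a row along its y. Origin on the table; its y = the way tiles are pushed (stack at -y, press at +y), x = across (the lever points to -x), z up. 'Station' coordinates below are in this frame, in m
- stack_seat (a point): floor centre of the stack holder, station (0, -0.070, 0.012); axes as the station's. Tiles stand at station y -0.125 to -0.015 between two cheeks (inner faces x +-0.032, y -0.117 to -0.027, tops z 0.048), open at rear, front and top: tiles cannot be gripped by their sides there, but the top one can be pushed by its rear edge to +y, fingers passing between the cheeks
- bed_seat (a point): where the origin of a tile seated against the end stop lies: station (0, 0.085, 0.021), on the bed, axes as the station's. Bed: 52 mm wide, top z 0.021 (1 mm below the base tile's top), y -0.012 to 0.140. A tile from a higher layer drops onto it, rear edge at about y -0.015, and must then be slid on, e.g. gripped by its sides near the rear edge
- end_stop (a point): middle of the end stop's face, station (0, 0.140, 0.026). Guide rails (inner faces x +-0.0325, tops z 0.029) flank the bed from y 0.086 to 0.140, flared from y 0.072. The press head is above: station y 0.096 to 0.190, x +-0.026, underside z 0.088, top z 0.150. A seated tile (y 0.030 to 0.140) can be gripped by its sides from above at y 0.030 to 0.060
- lever_hinge (a point): point on the lever's hinge axis, station frame (0.014, 0.118, 0.140); the axis runs along the station's y
- lever_grip (a point): centre of the lever's red cross bar (20 mm diameter, 76 mm long, along the station's y), 150 mm from the hinge axis. With the lever up the bar is 44 mm above the hinge's height, at station (-0.129, 0.118, 0.184); right down it is 44 mm below it, at (-0.129, 0.118, 0.096). It can be pushed down from above with closed fingers
- stamp_face (a point): centre of the brass stamp's underside (40 x 30 mm), station x 0, y 0.118; at station z 0.0585 with the lever up, 0.0315 (on a 10 mm tile) with the lever right down; z up
- press_lever (a joint): lever angle in rad: 0 = up (home, 0.30 rad above level), 0.6 = right down (hard stop). A spring drives it back up: about 6 to 8 N at the bar at the start, 13 to 15 N at the end of the stroke. Let go from right down it springs back at about 2.5 rad/s, which is too fast (the limit is 1.8 rad/s)
- tile_a: terracotta-coloured tile, 60 x 110 x 10 mm (x, y, z), 0.1 to 0.15 kg; origin at the centre of its underside, y along its length, z up. The top tile of the stack when present; there are two or three of tile_a, tile_b, tile_c, always stacked in this order from the top with no gap between those present
- tile_b: terracotta-coloured tile, 60 x 110 x 10 mm (x, y, z), 0.1 to 0.15 kg; origin at the centre of its underside, y along its length, z up. A lighter shade than the others. In the stack under tile_a and over tile_c (those present)
- tile_c: terracotta-coloured tile, 60 x 110 x 10 mm (x, y, z), 0.1 to 0.15 kg; origin at the centre of its underside, y along its length, z up. In the stack the lowest of the terracotta tiles
- base_tile: grey tile of the same size, at the bottom of the stack on the base plate; it stays there. Origin at the centre of its underside
- drying_board: loose light wooden board on two battens, 150 x 300 mm (x, y), its top 16 mm above its origin, which is at the centre of its underside on the table; y along its length; 0.7 kg. Room for three tiles lying across it (tile length along the board's x) about 95 mm apart along its y
- enamel_mug: pale blue enamel mug with dark blue rim, 85 x 112 x 79 mm, bystander; origin at the centre of its underside
- small_cup: small ochre cup, 57 mm wide and 58 mm high, bystander; origin at the centre of its underside
There are look-alikes about, which are no part of the job. What is shaped like the tile_a but turquoise is not meant.

How it is judged (in metres and radians):
On the way, in this order (a step that is already met when the one before it is completed fails the run):
1. the top tile (tile_a) has been slid off the stack and lies flat on the press bed against the end stop, the tiles under it still in their place in the stack (horizontal distance between tile_a and bed_seat below 0.008 m and z of tile_a in the frame of bed_seat below 0.003 m and angle between tile_a's own z axis and vertical below 0.06 rad and horizontal distance between tile_a and tile_b between 0.137 and 0.173 m and horizontal distance between tile_a and tile_c between 0.137 and 0.173 m and horizontal distance between tile_a and base_tile between 0.137 and 0.173 m), for 0.2 s.
2. the lever is pulled right down with the top tile (tile_a) still seated, bringing the stamp down on it (horizontal distance between tile_a and bed_seat below 0.008 m and z of tile_a in the frame of bed_seat below 0.003 m and angle between tile_a's own z axis and vertical below 0.06 rad and z of tile_a in the frame of stamp_face above -0.0135 m), for 0.1 s.
3. the next tile (tile_b) has been slid off the stack and lies flat on the press bed against the end stop, the tiles under it still in their place in the stack (horizontal distance between tile_b and bed_seat below 0.008 m and z of tile_b in the frame of bed_seat below 0.003 m and angle between tile_b's own z axis and vertical below 0.06 rad and horizontal distance between tile_b and tile_c between 0.137 and 0.173 m and horizontal distance between tile_b and base_tile between 0.137 and 0.173 m), for 0.2 s.
4. the lever is pulled right down with the next tile (tile_b) still seated, bringing the stamp down on it (horizontal distance between tile_b and bed_seat below 0.008 m and z of tile_b in the frame of bed_seat below 0.003 m and angle between tile_b's own z axis and vertical below 0.06 rad and z of tile_b in the frame of stamp_face above -0.0135 m), for 0.1 s.
5. the lowest tile (tile_c) has been slid off the stack and lies flat on the press bed against the end stop, the tiles under it still in their place in the stack (horizontal distance between tile_c and bed_seat below 0.008 m and z of tile_c in the frame of bed_seat below 0.003 m and angle between tile_c's own z axis and vertical below 0.06 rad and horizontal distance between tile_c and base_tile between 0.137 and 0.173 m), for 0.2 s.
6. the lever is pulled right down with the lowest tile (tile_c) still seated, bringing the stamp down on it (horizontal distance between tile_c and bed_seat below 0.008 m and z of tile_c in the frame of bed_seat below 0.003 m and angle between tile_c's own z axis and vertical below 0.06 rad and z of tile_c in the frame of stamp_face above -0.0135 m), for 0.1 s.
At the end, for the whole second after the job is handed in: every terracotta tile lies flat and at rest on the drying board itself (origin within 47 mm of the board's centre across it, 122 mm along it), centres over 55 mm apart; lever up (below 0.06 rad); grey base tile within 12 mm of its place in the holder (x of tile_a in the frame of drying_board between -0.047 and 0.047 m and y of tile_a in the frame of drying_board between -0.122 and 0.122 m and z of tile_a in the frame of drying_board between 0.012 and 0.02 m and angle between each of tile_a, tile_b, tile_c's own z axis and vertical below 0.08 rad and linear speed of each of tile_a, tile_b, tile_c, drying_board below 0.02 m/s and x of tile_b in the frame of drying_board between -0.047 and 0.047 m and y of tile_b in the frame of drying_board between -0.122 and 0.122 m and z of tile_b in the frame of drying_board between 0.012 and 0.02 m and x of tile_c in the frame of drying_board between -0.047 and 0.047 m and y of tile_c in the frame of drying_board between -0.122 and 0.122 m and z of tile_c in the frame of drying_board between 0.012 and 0.02 m and horizontal distance between each of tile_b, tile_c and tile_a above 0.055 m and horizontal distance between tile_c and tile_b above 0.055 m and value of joint press_lever below 0.06 rad and horizontal distance between base_tile and stack_seat below 0.012 m and z of base_tile in the frame of stack_seat below 0.004 m); the robot touches nothing.
It fails at once if the lever springs back up faster than 1.8 rad/s (velocity of joint press_lever below -1.8 rad/s).
It fails at once if the mug is tipped or pushed more than 4 cm away (distance of enamel_mug from where it was at the start of the episode above 0.04 m or angle between enamel_mug's own z axis and vertical above 0.5 rad).
It fails at once if the cup is tipped or pushed more than 4 cm away (distance of small_cup from where it was at the start of the episode above 0.04 m or angle between small_cup's own z axis and vertical above 0.5 rad).
Of tile_a, tile_b, tile_c only 2 to 3 are there at a start; the rules pass over those that are not, and their reading is None.
At some moment in a run one of drying_board may be knocked a few centimetres aside while the robot is not near it.
It also fails if it takes over 210 s, if anything falls off the work surface, if the arm or the gripper's body presses on something with over 40 N, if the wrist force passes 120 N, or if a joint passes its speed limit or range.

## Working session

There is one attempt and no reset: what is moved stays moved. The work goes in short steps, Python scripts to look and compute and a tool call to move; the robot and the scene stay as the last step left them, time stands still between calls to the robot, and variables do not carry over. Pictures are saved under pics/ and viewed, at most 17 in all, crops included, and the job is handed in when it is done.

Besides the shell and the picture viewer there is one more tool, called after ">>>" as name(argument=value, ...), one argument or row to a line, values as JSON. servo_tool: Moves the arm, as the interface text tells. Its arguments: {"type":"object","properties":{"targets":{"type":"array","items":{"type":"array"}},"newtons":{"type":"number"}},"required":["targets"]}

```bash
mkdir -p pics; python3 - <<'E'
from plant import get_obs,get_image,bot
import cv2
o=get_obs();print(o, bot.tcp_to_grasp)
for n in("scene","top"):
    d=get_image(n);cv2.imwrite(f"pics/{n}0.png",d["img"][:,:,::-1]);print(n,d["camera_matrix"],d["dist_coeffs"],d["R"],d["t"])
d=get_image("wrist");print(d["mount"],d["camera_matrix"],d["dist_coeffs"])
E
```

```text
{'time': 0.0, 'joint_positions': array([-1.43631267e+00,  3.81170318e-01,  1.29821485e+00, -3.34681311e-05,
        1.46360304e+00, -2.15286867e-01]), 'joint_vel': array([ 0.00010784,  0.00048571, -0.00049148,  0.0007492 ,  0.00085846,
        0.0011998 ]), 'joint_efforts': array([ 2.57449392e-03, -4.37922370e+01, -2.24560887e+01,  7.15382025e-02,
        3.52074299e-02, -1.20788682e-04]), 'tcp_pos': array([ 188.43467698, -516.42500014,  238.16704514]), 'tool_rot': array([-3.09229695e+00, -5.46384600e-01, -3.63019948e-05]), 'force': array([-0.93369138, -0.2727968 ,  0.49747164]), 'torque': array([0.01476258, 0.00011932, 0.03473527]), 'finger_force': 0.0, 'width': 88.25043001487381} -18.700000000000003
scene [[535.39393534   0.         278.58379974]
 [  0.         535.39393534 199.55158029]
 [  0.           0.           1.        ]] [-0.13891467  0.          0.          0.          0.        ] [[-0.51919397 -0.85459831 -0.00996691]
 [-0.61978366  0.38451571 -0.68411686]
 [ 0.58847755 -0.34901202 -0.72930431]] [ 302.56645821  367.76251847 1215.21837322]
top [[406.17467711   0.         278.22773404]
 [  0.         406.17467711 208.59758482]
 [  0.           0.           1.        ]] [-0.10267441  0.          0.          0.          0.        ] [[-2.66336125e-02 -9.99645178e-01 -4.10601569e-04]
 [-9.85801303e-01  2.63328869e-02 -1.65838387e-01]
 [ 1.65790357e-01 -4.01210379e-03 -9.86152859e-01]] [  90.24708449  514.55244095 1293.78985666]
[[-3.79761130e-04 -9.58080588e-01 -2.86498593e-01  7.51485791e+01]
 [ 9.99999753e-01 -1.94424033e-04 -6.75351118e-04  7.37585647e-01]
 [ 5.91338584e-04 -2.86498778e-01  9.58080425e-01 -1.45664955e+02]
 [ 0.00000000e+00  0.00000000e+00  0.00000000e+00  1.00000000e+00]] [[365.82747968   0.         274.15772047]
 [  0.         365.82747968 213.56719217]
 [  0.           0.           1.        ]] [0.01891715 0.         0.         0.         0.        ]
```

View pics/scene0.png

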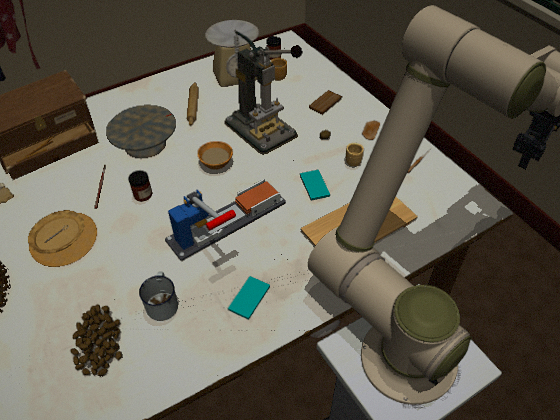

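View pics/top0.png

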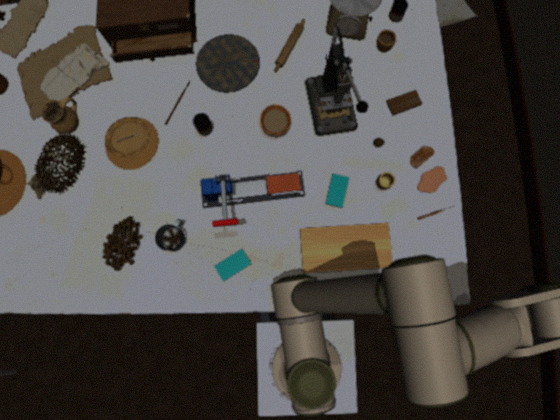

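```bash
python3 - <<'E'
import cv2
a=cv2.imread("pics/top0.png")[165:290,195:395];b=cv2.resize(a,None,fx=4,fy=4,interpolation=cv2.INTER_CUBIC);cv2.imwrite("pics/topc.png",b)
E
```

```text
(no output)
```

View pics/topc.png

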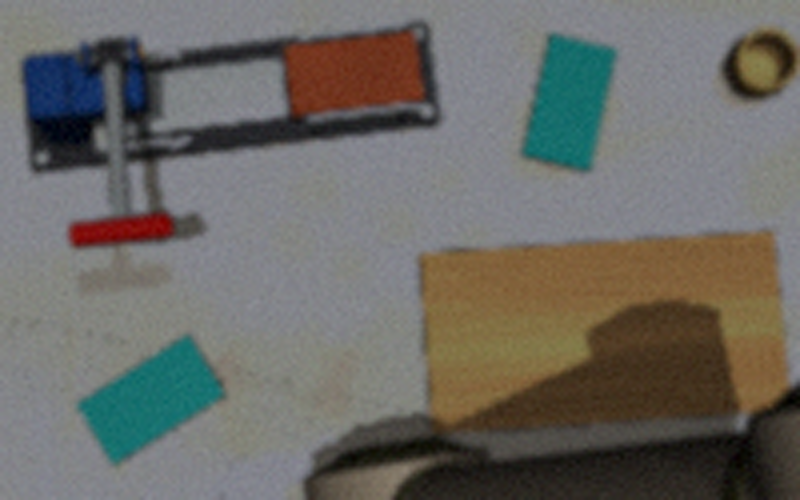

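```bash
cat > h.py <<'E'
import numpy as np,cv2
from scipy.spatial.transform import Rotation as Ro
from plant import get_obs,get_image,bot
def cam(name):
    """returns img,K,dist,R,t (world->camera)"""
    o=get_obs();d=get_image(name)
    if name=="wrist":
        T=np.eye(4);T[:3,:3]=Ro.from_rotvec(o["tool_rot"]).as_matrix();T[:3,3]=o["tcp_pos"]
        C=np.linalg.inv(T@np.array(d["mount"]));R,t=C[:3,:3],C[:3,3]
    else:R,t=np.array(d["R"]),np.array(d["t"])
    return d["img"],np.array(d["camera_matrix"]),np.array(d["dist_coeffs"]),R,t
def p2w(c,px,z):
    _,K,D,R,t=c
    u=cv2.undistortPoints(np.array(px,float).reshape(-1,1,2),K,D)[:,0]
    r=np.c_[u,np.ones(len(u))]@R;C=-R.T@t
    return C+r*((z-C[2])/r[:,2])[:,None]
def w2p(c,X):
    _,K,D,R,t=c
    return cv2.projectPoints(np.array(X,float).reshape(-1,1,3),cv2.Rodrigues(R)[0],t,K,D)[0][:,0]
def s2w(st,X):  # station pose (x,y,yaw), pts mm
    X=np.array(X,float).reshape(-1,3);c,s=np.cos(st[2]),np.sin(st[2])
    return np.c_[st[0]+c*X[:,0]-s*X[:,1],st[1]+s*X[:,0]+c*X[:,1],X[:,2]]
def w2s(st,X):
    X=np.array(X,float).reshape(-1,3);c,s=np.cos(st[2]),np.sin(st[2]);d=X-[st[0],st[1],0]
    return np.c_[c*d[:,0]+s*d[:,1],-s*d[:,0]+c*d[:,1],d[:,2]]
def delta(pos,yaw_tool=None,R=None):
    """cm shift in the tool frame and turn deg to reach world pos (mm), tool down with closing axis (tool y) at world angle yaw"""
    o=get_obs();R0=Ro.from_rotvec(o["tool_rot"])
    d=R0.inv().apply(np.array(pos)-o["tcp_pos"])/10
    if yaw_tool is None:return d.round(2)
    y=np.array([np.cos(yaw_tool),np.sin(yaw_tool),0]);z=np.array([0,0,-1.]);x=np.cross(y,z)
    T=Ro.from_matrix(np.c_[x,y,z]);rv=(R0.inv()*T).as_rotvec(degrees=True)
    return d.round(2),rv.round(2)
E
python3 - <<'E'
from h import *
c=cam("top")
f=lambda l:np.array(l)/4+[195-.375,165-.375]
print(p2w(c,f([(428,25),(438,122),(35,170),(25,60)]),12))
print("bar",p2w(c,f([(70,233),(172,225)]),184))
print("board",p2w(c,f([(421,254),(773,233),(785,390),(430,425)]),16))
print("tile40",p2w(c,f([(285,45),(415,32),(424,102),(292,116)]),52))
print("cup",p2w(c,f([(765,65)]),58),"mug",p2w(c,[(171,237)],79))
o=get_obs();print(Ro.from_rotvec(o["tool_rot"]).as_matrix().round(3))
E
```

```text
[[650.8544986   -7.2567541   12.        ]
 [565.92571148 -12.60312072  12.        ]
 [533.79547208 329.34506086  12.        ]
 [629.63206288 338.48672843  12.        ]]
bar [[455.83089754 271.83052281 184.        ]
 [459.80755134 196.86332765 184.        ]]
board [[ 453.40568847    6.01145436   16.        ]
 [ 462.77276457 -291.06604095   16.        ]
 [ 331.33547073 -292.37780246   16.        ]
 [ 311.96950973    3.48046282   16.        ]]
tile40 [[626.350284   114.54744089  52.        ]
 [634.59216869   6.406655    52.        ]
 [574.99798935   1.10227571  52.        ]
 [566.12120168 110.06708653  52.        ]]
cup [[ 597.93719824 -282.89591225   58.        ]] mug [[428.04092371 420.89811655  79.        ]]
[[ 0.939  0.343 -0.   ]
 [ 0.343 -0.939  0.001]
 [ 0.    -0.001 -1.   ]]
```

```bash
python3 - <<'E'
from h import *
st=(594,128,.094)
print(delta(s2w(st,(0,-20,250))[0],.094))
E
```

```text
(array([ 59.68, -44.72,  -1.11]), array([-3.000e-02, -4.000e-02, -7.534e+01]))
```

>>> servo_tool(
  targets=[
    [0,[20,-15,-1],[0,0,-25]],
    [0,[20,-15,-1],[0,0,-25]],
    [0,[20,-15,-1],[0,0,-25]],
    [0,[59.7,-44.7,-1.1],[0,0,-75.3]],
    [0,[59.7,-44.7,-1.1],[0,0,-75.3]],
    [0,[59.7,-44.7,-1.1],[0,0,-75.3]],
    [0,[59.7,-44.7,-1.1],[0,0,-75.3]],
    [0,[59.7,-44.7,-1.1],[0,0,-75.3]],
    [0,[59.7,-44.7,-1.1],[0,0,-75.3]],
    [0,[59.7,-44.7,-1.1],[0,0,-75.3]],
    [0,[59.7,-44.7,-1.1],[0,0,-75.3]],
    [0,[59.7,-44.7,-1.1],[0,0,-75.3]],
    [0,[59.7,-44.7,-1.1],[0,0,-75.3]],
    [0,[59.7,-44.7,-1.1],[0,0,-75.3]],
    [0,[59.7,-44.7,-1.1],[0,0,-75.3]],
    [0,[59.7,-44.7,-1.1],[0,0,-75.3]],
  ],
)

```text
time: 2.2
tcp_pos: [595.9, 106.9, 250.1]
tool_rot: [2.117, 2.321, 0.0]
force: [0.5, -0.0, 0.7]
width: 0.6
finger_force: 0.0
```

```bash
python3 - <<'E'
from h import *
o=get_obs();print(o["time"],o["tcp_pos"],o["tool_rot"],o["width"])
c=cam("wrist");cv2.imwrite("pics/w1.png",c[0][:,:,::-1])
import pickle;pickle.dump(c,open("w1.pkl","wb"))
c2=cam("top");pickle.dump(c2,open("t1.pkl","wb"));cv2.imwrite("pics/t1.png",c2[0][:,:,::-1])
E
```

```text
2.2 [595.89940316 106.90861985 250.11964495] [2.11698370e+00 2.32083454e+00 3.42309376e-04] 0.6439280896051254
```

View pics/w1.png

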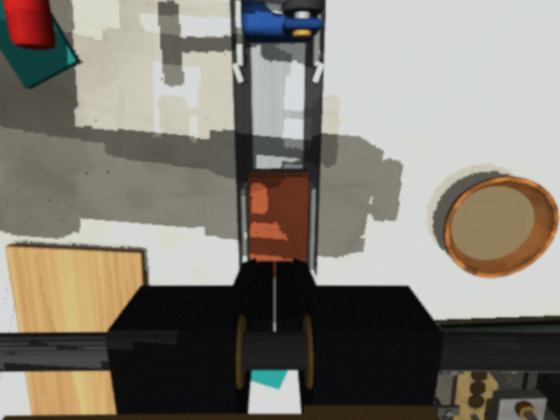

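```bash
python3 - <<'E'
import cv2,numpy as np
I=cv2.imread("pics/w1.png");g=lambda a,f:cv2.resize(np.clip(a*1.6,0,255).astype(np.uint8),None,fx=f,fy=f,interpolation=cv2.INTER_CUBIC)
a=g(I[155:270,225:325],5);T=cv2.imread("pics/t1.png");b=g(I[0:115,215:335],3)
H=np.zeros((600,800,3),np.uint8);H[:575,:500]=a;t=b[:,:300];H[:345,500:800]=b[:,30:330]
cv2.imwrite("pics/w1c.png",H)
E
```

```text
(no output)
```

View pics/w1c.png

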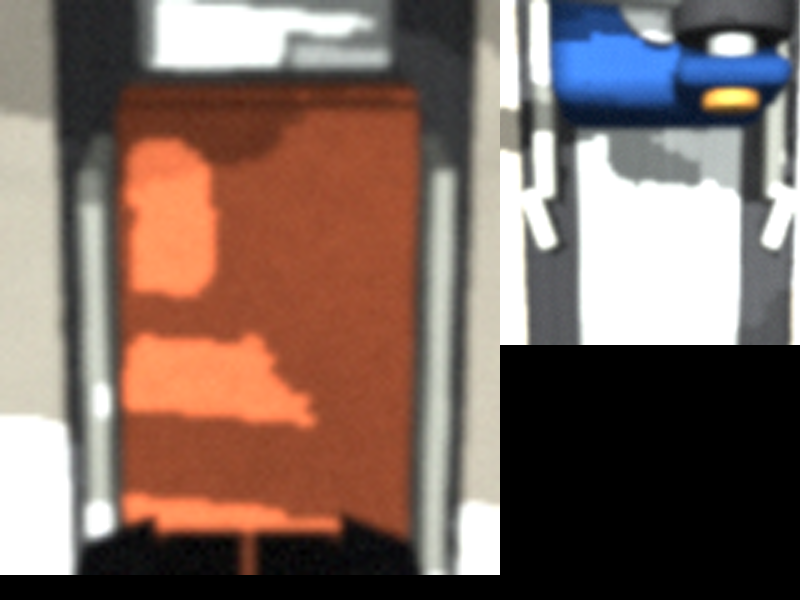

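```bash
python3 - <<'E'
from h import *
import pickle
from scipy.optimize import least_squares
c=pickle.load(open("w1.pkl","rb"))
A=lambda x,y:(x/5+225-.4,y/5+155-.4)
B=lambda x,y:((x-500)/3+225-.3,y/3-.3)
obs=[((-30,-15,'z'),A(120,107)),((30,-15,'z'),A(417,107)),((-26,-12,21),A(146,72)),((26,-12,21),A(394,72)),((-26,None,21),B(580,330)),((26,None,21),B(741,330)),((-26,None,21),B(580,200)),((26,None,21),B(741,200)),((-30,None,'z'),A(124,500)),((30,None,'z'),A(411,500))]
for n in (2,3):
    zt=22+10*n
    def res(p,full=False):
        r=[]
        for (x,y,z),uv in obs:
            q=w2s(p,p2w(c,[uv],zt if z=='z' else z))[0]
            r.append(q[0]-x)
            r.append(0 if y is None else q[1]-y)
        return np.array(r)
    s=least_squares(res,(594,128,.094),loss='soft_l1');print(n,s.x,s.cost,res(s.x).round(1))
    for q in ((-30,-15,22),(0,-15,zt)):
        uv=w2p(c,s2w(s.x,q))[0];print('proj rows crop',(uv-[225,155])*5)
E
```

```text
2 [5.99457902e+02 1.28752257e+02 9.27255339e-02] 1.51040987430824 [ 0.8 -0.1 -1.  -0.2  0.9  0.2  0.   0.1 -0.5  0.   0.3  0.   0.3  0.
 -0.6  0.  -0.1  0.  -0.2  0. ]
proj rows crop [120.36296128  86.22746175]
proj rows crop [266.98686301 104.25009089]
3 [5.99389409e+02 1.29702748e+02 9.31308074e-02] 4.559967573571394 [ 1.5  0.9 -2.   0.7  0.9 -0.8  0.  -0.8 -0.5  0.   0.3  0.   0.3  0.
 -0.6  0.   0.6  0.  -1.2  0. ]
proj rows crop [120.39167186  81.70488757]
proj rows crop [267.76521472 109.17281071]
```

```bash
cat >> h.py <<'E'
ST=(599.5,128.75,.0927)
def sd(x,y,z,yaw=0):
    """delta to station pos"""
    return delta(s2w(ST,(x,y,z))[0],ST[2]+yaw)
E
python3 -c "
from h import *
print(sd(0,-160,250),sd(0,-160,36.5))"
```

```text
(array([-13.89,   0.55,   0.  ]), array([ 0.02,  0.  , -0.02])) (array([-13.89,   0.55,  21.35]), array([ 0.02,  0.  , -0.02]))
```

>>> servo_tool(
  targets=[
    [0,[-6,0.3,0],[0,0,0]],
    [0,[-12,0.55,2],[0,0,0]],
    [0,[-13.9,0.55,7],[0,0,0]],
    [0,[-13.9,0.55,12.5],[0,0,0]],
    [0,[-13.9,0.55,17],[0,0,0]],
    [0,[-13.9,0.55,20],[0,0,0]],
    [0,[-13.9,0.55,21.35],[0,0,0]],
    [0,[-13.9,0.55,21.35],[0,0,0]],
    [0,[-13.9,0.55,21.35],[0,0,0]],
    [0,[-13,0.55,21.35],[0,0,0]],
    [0,[-12.6,0.55,21.35],[0,0,0]],
    [0,[-12.2,0.55,21.35],[0,0,0]],
    [0,[-11.8,0.55,21.35],[0,0,0]],
    [0,[-11.4,0.55,21.35],[0,0,0]],
    [0,[-11,0.55,21.35],[0,0,0]],
  ],
)

```text
time: 4.18
tcp_pos: [611.9, -1.0, 36.3]
tool_rot: [2.115, 2.322, -0.0]
force: [0.1, -1.5, 0.6]
width: 0.2
finger_force: 0.4
```

```bash
python3 -c "
from h import *
o=get_obs();print(w2s(ST,[o['tcp_pos']]),o['force'])
c=cam('wrist');cv2.imwrite('pics/w2.png',c[0][:,:,::-1])
print(sd(0,-80,36.5),sd(0,-19,36.5))"
```

```text
[[   0.34418575 -130.36544834   36.2917327 ]] [ 0.12868007 -1.45520675  0.56079342]
(array([ 4.99, -0.02, -0.02]), array([-0.  , -0.  ,  0.04])) (array([11.09, -0.02, -0.02]), array([-0.  , -0.  ,  0.04]))
```

View pics/w2.png

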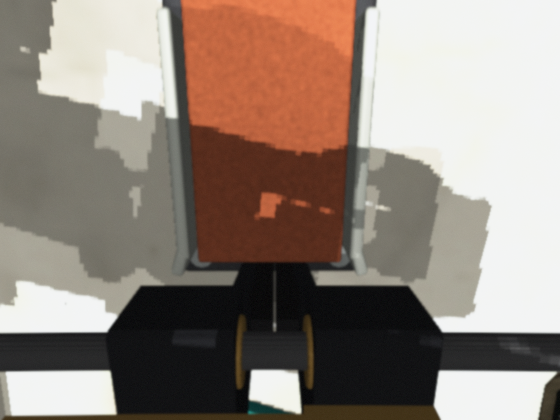

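>>> servo_tool(
  targets=[
    [0,[0.7,0,0],[0,0,0]],
    [0,[1.4,0,0],[0,0,0]],
    [0,[2.1,0,0],[0,0,0]],
    [0,[2.8,0,0],[0,0,0]],
    [0,[3.5,0,0],[0,0,0]],
    [0,[4.2,0,0],[0,0,0]],
    [0,[4.9,0,0],[0,0,0]],
    [0,[5.6,0,0],[0,0,0]],
    [0,[6.3,0,0],[0,0,0]],
    [0,[7,0,0],[0,0,0]],
    [0,[7.7,0,0],[0,0,0]],
    [0,[8.4,0,0],[0,0,0]],
    [0,[9,0,0],[0,0,0]],
    [0,[9.5,0,0],[0,0,0]],
    [0,[10,0,0],[0,0,0]],
    [0,[10.4,0,0],[0,0,0]],
    [0,[10.8,0,0],[0,0,0]],
    [0,[11.1,0,0],[0,0,0]],
    [0,[11.3,0,0],[0,0,0]],
    [0,[11.3,0,0],[0,0,0]],
  ],
)

```text
time: 6.72
tcp_pos: [601.3, 111.5, 36.3]
tool_rot: [2.115, 2.323, 0.0]
force: [0.6, -0.5, 0.3]
width: 0.3
finger_force: 0.0
```

```bash
python3 -c "
from h import *
o=get_obs();print(w2s(ST,[o['tcp_pos']]),o['force'])
c=cam('wrist');cv2.imwrite('pics/w3.png',c[0][:,:,::-1])
"
```

```text
[[  0.22853489 -17.38590337  36.28786093]] [ 0.61449742 -0.52015591  0.290015  ]
```

View pics/w3.png

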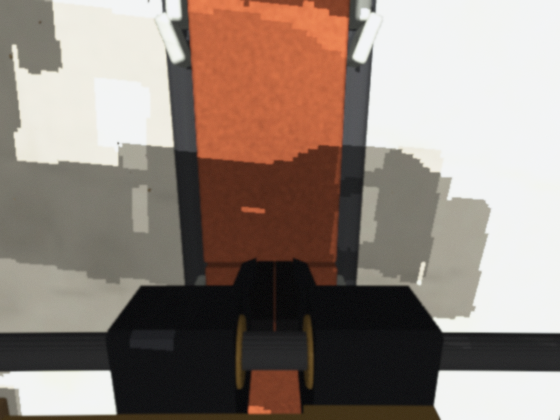

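>>> servo_tool(
  targets=[
    [8.8,[0,0,-3],[0,0,0]],
    [8.8,[0.9,0,-3],[0,0,0]],
    [8.8,[1.9,0,-3],[0,0,0]],
    [8.8,[1.9,0,-3],[0,0,0]],
    [8.8,[1.9,0,-3],[0,0,0]],
    [8.8,[1.9,0,-1],[0,0,0]],
    [8.8,[1.9,0,0.5],[0,0,0]],
    [8.8,[1.9,0,1.8],[0,0,0]],
    [8.8,[1.9,0,1.8],[0,0,0]],
    [5.5,[1.9,0,1.8],[0,0,0]],
    [5.5,[1.9,0,1.8],[0,0,0]],
    [5.5,[1.9,0,1.8],[0,0,0]],
    [5.5,[1.9,0,1.8],[0,0,0]],
    [5.5,[1.9,0,1.8],[0,0,0]],
  ],
  newtons=12,
)

```text
time: 8.52
tcp_pos: [599.6, 130.3, 18.6]
tool_rot: [2.115, 2.322, 0.0]
force: [-1.9, 0.7, 5.1]
width: 59.8
finger_force: 12.0
```

>>> servo_tool(
  targets=[
    [5.5,[0.5,0,0],[0,0,0]],
    [5.5,[1,0,0],[0,0,0]],
    [5.5,[1.5,0,0],[0,0,0]],
    [5.5,[2,0,0],[0,0,0]],
    [5.5,[2.5,0,0],[0,0,0]],
    [5.5,[3,0,0],[0,0,0]],
    [5.5,[3.4,0,0],[0,0,0]],
    [5.5,[3.7,0,0],[0,0,0]],
    [5.5,[3.9,0,0],[0,0,0]],
  ],
)

```text
time: 9.65
tcp_pos: [596.3, 169.2, 18.6]
tool_rot: [2.114, 2.322, 0.001]
force: [0.1, -3.1, 5.7]
width: 59.7
finger_force: 12.0
```

>>> servo_tool(
  targets=[
    [5.5,[0.1,0,0],[0,0,0]],
    [5.5,[0.2,0,0],[0,0,0]],
    [5.5,[0.3,0,0],[0,0,0]],
    [5.5,[0.4,0,0],[0,0,0]],
    [5.5,[0.4,0,0],[0,0,0]],
  ],
)

```text
time: 10.28
tcp_pos: [596.0, 171.9, 18.7]
tool_rot: [2.114, 2.321, -0.002]
force: [0.1, -10.3, 6.1]
width: 59.9
finger_force: 12.0
```

>>> servo_tool(
  targets=[
    [8.8,[0.3,0,0],[0,0,0]],
    [8.8,[0.2,0,0],[0,0,0]],
    [8.8,[0.2,0,0],[0,0,0]],
    [8.8,[0.2,0,-5],[0,0,0]],
    [8.8,[-1,0,-11],[0,0,0]],
    [8.8,[-6,0,-17],[0,0,0]],
    [8.8,[-6,0,-22],[0,0,0]],
    [0,[-6,0,-22],[0,0,0]],
  ],
)

```text
time: 11.28
tcp_pos: [602.6, 112.8, 243.2]
tool_rot: [2.112, 2.316, 0.01]
force: [0.3, -0.5, -1.0]
width: 80.1
finger_force: 0.0
```

```bash
python3 -c "
from h import *
import pickle
c=cam('wrist');pickle.dump(c,open('w4.pkl','wb'))
print(sd(-129,118,260),sd(-129,118,198))
I=c[0][:,:,::-1].copy()
for q in ((-30,30,31),(30,30,31),(-30,-15,32),(30,-15,32),(-26,20,21)):
    u=w2p(c,s2w(ST,q))[0];print(q,u)
cv2.imwrite('pics/w4.png',I)
"
```

```text
(array([ 13.37, -12.95,  -2.06]), array([0.22, 0.01, 0.  ])) (array([ 13.37, -12.98,   4.14]), array([0.22, 0.01, 0.  ]))
(-30, 30, 31) [237.54246596 133.8871876 ]
(30, 30, 31) [300.22382427 133.79044589]
(-30, -15, 32) [238.82735463 180.41039426]
(30, -15, 32) [299.39362447 180.23976628]
(-26, 20, 21) [242.75445315 143.4026219 ]
```

View pics/w4.png

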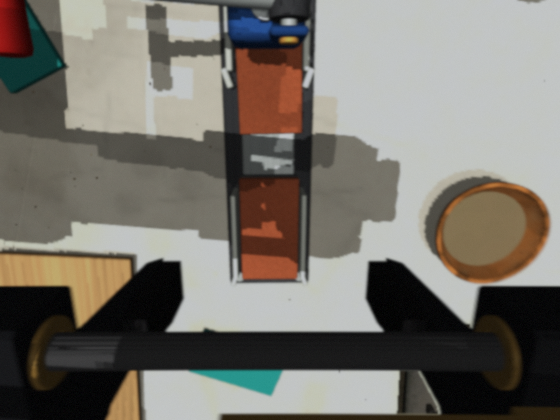

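>>> servo_tool(
  targets=[
    [0,[4,-4,-1],[0,0,0]],
    [0,[8,-8,-1],[0,0,0]],
    [0,[13.4,-13,-1],[0,0,0]],
    [0,[13.4,-13,-1],[0,0,0]],
    [0,[13.4,-13,1],[0,0,0]],
    [0,[13.4,-13,2],[0,0,0]],
    [0,[13.4,-13,2],[0,0,0]],
    [0,[13.4,-13,2],[0,0,0]],
  ],
)

```text
time: 12.32
tcp_pos: [459.7, 234.5, 218.4]
tool_rot: [2.116, 2.322, 0.0]
force: [-0.3, -0.5, 0.1]
width: 0.5
finger_force: 0.0
```

```bash
python3 -c "
from h import *
print(sd(-130,118,198))"
```

```text
(array([-0.02, -0.06,  2.04]), array([ 0.01, -0.  ,  0.  ]))
```

>>> servo_tool(
  targets=[
    [0,[0,-0.3,1.5],[0,0,0]],
    [0,[0,-0.3,2.2],[0,0,0]],
    [0,[0,-0.4,2.8],[0,0,0]],
    [0,[0,-0.4,3.5],[0,0,0]],
    [0,[0,-0.5,4.2],[0,0,0]],
    [0,[0,-0.5,4.9],[0,0,0]],
    [0,[0,-0.6,5.6],[0,0,0]],
    [0,[0,-0.6,6.3],[0,0,0]],
    [0,[0,-0.6,7],[0,0,0]],
    [0,[0,-0.6,7.7],[0,0,0]],
    [0,[0,-0.5,8.4],[0,0,0]],
    [0,[0,-0.4,9],[0,0,0]],
    [0,[0,-0.3,9.6],[0,0,0]],
    [0,[0,-0.2,10.2],[0,0,0]],
    [0,[0,-0.1,10.7],[0,0,0]],
    [0,[0,-0.1,11.1],[0,0,0]],
    [0,[0,-0.1,11.4],[0,0,0]],
    [0,[0,-0.1,11.6],[0,0,0]],
    [0,[0,-0.1,11.6],[0,0,0]],
  ],
)

```text
time: 14.7
tcp_pos: [458.2, 234.8, 105.2]
tool_rot: [2.114, 2.322, 0.003]
force: [-10.5, -1.7, 28.7]
width: 0.5
finger_force: 14.1
```

>>> servo_tool(
  targets=[
    [0,[0,0.1,0.15],[0,0,0]],
    [0,[0,0.1,0.15],[0,0,0]],
    [0,[0,0,-0.2],[0,0,0]],
    [0,[0,0,-0.9],[0,0,0]],
    [0,[0,-0.1,-1.6],[0,0,0]],
    [0,[0,-0.2,-2.3],[0,0,0]],
    [0,[0,-0.3,-3],[0,0,0]],
    [0,[0,-0.4,-3.7],[0,0,0]],
    [0,[0,-0.4,-4.4],[0,0,0]],
    [0,[0,-0.4,-5.1],[0,0,0]],
    [0,[0,-0.4,-5.8],[0,0,0]],
    [0,[0,-0.4,-6.5],[0,0,0]],
    [0,[0,-0.3,-7.2],[0,0,0]],
    [0,[0,-0.2,-7.9],[0,0,0]],
    [0,[0,-0.1,-8.5],[0,0,0]],
    [0,[0,0,-9],[0,0,0]],
    [0,[0,0,-9.4],[0,0,0]],
    [0,[0,0,-11],[0,0,0]],
    [0,[0,0,-15],[0,0,0]],
    [0,[0,0,-15],[0,0,0]],
  ],
)

```text
time: 17.2
tcp_pos: [458.3, 234.8, 254.0]
tool_rot: [2.114, 2.322, 0.003]
force: [0.3, 0.6, -1.1]
width: 0.6
finger_force: 0.0
```

```bash
python3 - <<'E'
from h import *
import pickle
c=cam('top');cv2.imwrite('pics/t2.png',c[0][:,:,::-1]);pickle.dump(c,open('t2.pkl','wb'))
print(sd(0,30,240),get_obs()["force"])
hsv=cv2.cvtColor(c[0],cv2.COLOR_RGB2HSV)
a=c[0][150:300,180:400,::-1];cv2.imwrite('pics/t2c.png',cv2.resize(np.clip(a*1.4,0,255).astype(np.uint8),None,fx=3.6,fy=3.6,interpolation=cv2.INTER_CUBIC))
E
```

```text
(array([-8.86, 13.13,  1.22]), array([-0.03, -0.  ,  0.04])) [0.46494018 0.23385719 0.34372934]
```

View pics/t2c.png

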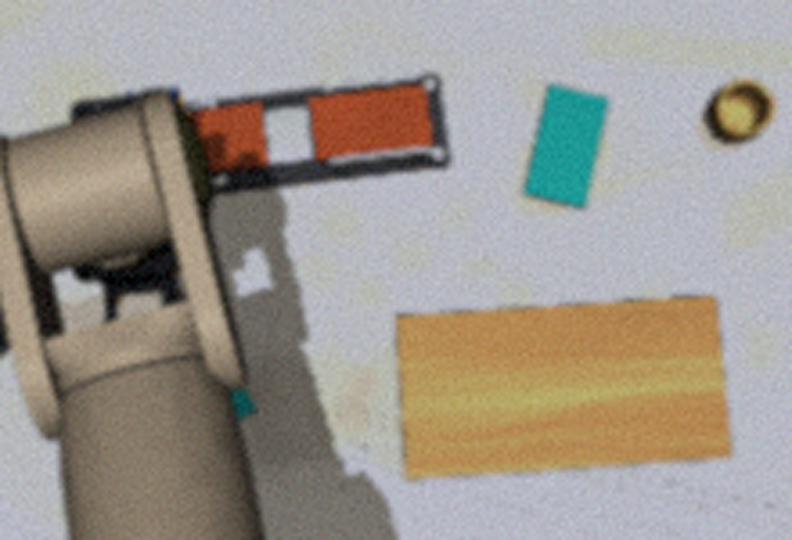

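```bash
cat >> h.py <<'E'
def board(c,px):
    """px corners: far-left, far-right, near-right, near-left -> centre & angle of the board's long axis toward -y"""
    P=p2w(c,px,16)[:,:2];d=(P[1]-P[0]+P[2]-P[3]);a=np.arctan2(d[1],d[0]);return P.mean(0),a,P
E
python3 - <<'E'
from h import *
import pickle
c=pickle.load(open('t2.pkl','rb'))
px=np.array([(398,315),(716,297),(731,455),(406,478)])/3.6+[180-.36,150-.36]
m,a,P=board(c,px);print(m,a,P.round(1),np.linalg.norm(P-np.roll(P,-1,0),axis=1))
E
```

```text
[ 354.65811434 -110.87707124] -1.5379183234976186 [[ 424.2   39.2]
 [ 432.4 -257.2]
 [ 286.7 -262.1]
 [ 275.4   36.5]] [296.49558169 145.87966177 298.79541039 148.8111506 ]
```

>>> servo_tool(
  targets=[
    [8.8,[-3,4,0],[0,0,0]],
    [8.8,[-7.3,13.1,0],[0,0,0]],
    [8.8,[-7.3,13.1,0],[0,0,0]],
    [8.8,[-7.3,13.1,5],[0,0,0]],
    [8.8,[-7.3,13.1,10],[0,0,0]],
    [8.8,[-7.3,13.1,15],[0,0,0]],
    [8.8,[-7.3,13.1,20],[0,0,0]],
    [8.8,[-7.3,13.1,22.5],[0,0,0]],
    [8.8,[-7.3,13.1,23.4],[0,0,0]],
    [8.8,[-7.3,13.1,23.4],[0,0,0]],
  ],
)

```text
time: 18.5
tcp_pos: [595.0, 174.1, 17.8]
tool_rot: [-2.115, -2.322, 0.002]
force: [-0.3, -0.2, 0.1]
width: 87.8
finger_force: 0.0
```

>>> servo_tool(
  targets=[
    [5.5,[0,0,0],[0,0,0]],
    [5.5,[0,0,0],[0,0,0]],
    [5.5,[0,0,0],[0,0,0]],
    [5.5,[0,0,0],[0,0,0]],
    [5.5,[-0.6,0,0],[0,0,0]],
    [5.5,[-1.3,0,0],[0,0,0]],
    [5.5,[-2,0,0],[0,0,0]],
    [5.5,[-2.7,0,0],[0,0,0]],
    [5.5,[-3.4,0,0],[0,0,0]],
    [5.5,[-4,0,0],[0,0,0]],
    [5.5,[-4.1,0,0],[0,0,0]],
    [5.5,[-4.1,0,0],[0,0,0]],
    [8.8,[-4.1,0,0],[0,0,0]],
    [8.8,[-4.1,0,0],[0,0,0]],
    [8.8,[-2,0,-0.25],[0,0,0]],
    [8.8,[-0.5,0,-0.25],[0,0,0]],
    [8.8,[-0.4,0,-0.25],[0,0,0]],
    [8.8,[-0.4,0,-0.25],[0,0,0]],
  ],
  newtons=15,
)

```text
time: 20.75
tcp_pos: [595.8, 170.3, 20.7]
tool_rot: [2.115, 2.323, -0.0]
force: [0.1, -0.1, -0.7]
width: 87.8
finger_force: 0.0
```

```bash
python3 -c "
from h import *
o=get_obs();print(w2s(ST,[o['tcp_pos']]),o['force'],o['width'])"
```

```text
[[ 0.12119205 41.75683664 20.67782345]] [ 0.1239321  -0.1145826  -0.69382375] 87.80321754921674
```

>>> servo_tool(
  targets=[
    [5.5,[0,0,0],[0,0,0]],
    [5.5,[0,0,0],[0,0,0]],
    [5.5,[0,0,0],[0,0,0]],
    [5.5,[0,0,0],[0,0,0]],
    [5.5,[0,0,-0.5],[0,0,0]],
    [5.5,[0,0,-1.2],[0,0,0]],
    [5.5,[0,0,-2],[0,0,0]],
    [5.5,[-1,0,-2.5],[0,0,0]],
    [5.5,[-3,0,-2.8],[0,0,0]],
    [5.5,[-6,0,-3],[0,0,0]],
    [5.5,[-7,0,-6],[0,0,0]],
    [5.5,[-7,0,-10],[0,0,0]],
    [5.5,[-7,0,-12],[0,0,0]],
    [5.5,[-7,0,-12],[0,0,0]],
  ],
  newtons=30,
)

```text
time: 22.5
tcp_pos: [602.9, 99.1, 142.0]
tool_rot: [2.115, 2.32, 0.003]
force: [0.6, -0.2, -1.7]
width: 59.5
finger_force: 29.9
```

```bash
cat >> h.py <<'E'
def bd(m,a,y,z):
    """delta to board slot, y along long axis; tool y along the board's long axis direction a"""
    p=[m[0]+y*np.cos(a),m[1]+y*np.sin(a),z];return delta(p,a)
E
python3 -c "
from h import *
o=get_obs();print(o['width'],o['force'],o['joint_positions'])
print(bd((355.5,-110.9),-1.538,50,120),bd((355.5,-110.9),-1.538,-50,120))
c=cam('wrist');cv2.imwrite('pics/w5.png',c[0][:,:,::-1])"
```

```text
59.526541887425545 [ 0.59755105 -0.21525982 -1.66922338] [-3.04757100e-02  5.65021881e-01  1.27195357e+00 -1.34612843e-04
  1.30177159e+00 -1.22625692e-01]
(array([-23.63, -26.88,   2.14]), array([ 0.15, -0.11, 93.4 ])) (array([-13.64, -26.28,   2.13]), array([ 0.15, -0.11, 93.4 ]))
```

View pics/w5.png

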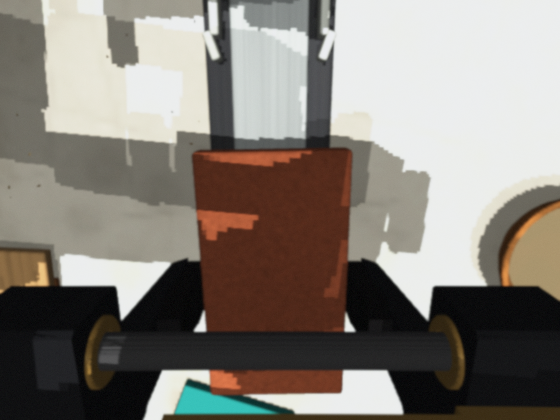

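>>> servo_tool(
  targets=[
    [5.5,[-5,-6,0],[0,0,10]],
    [5.5,[-9,-10,0],[0,0,20]],
    [5.5,[-13,-14,0],[0,0,31]],
    [5.5,[-16,-18,1],[0,0,42]],
    [5.5,[-19,-22,1],[0,0,53]],
    [5.5,[-21,-25,2],[0,0,63]],
    [5.5,[-23,-26.5,2],[0,0,74]],
    [5.5,[-23.6,-26.9,2],[0,0,84]],
    [5.5,[-23.6,-26.9,2],[0,0,93.4]],
    [5.5,[-23.6,-26.9,2],[0,0,93.4]],
    [5.5,[-23.6,-26.9,2],[0,0,93.4]],
    [5.5,[-23.6,-26.9,2],[0,0,93.4]],
  ],
)

```text
time: 24.05
tcp_pos: [356.4, -159.5, 120.6]
tool_rot: [-3.141, -0.056, 0.001]
force: [-0.0, -0.4, -1.8]
width: 59.8
finger_force: 29.9
```

```bash
python3 -c "
from h import *
o=get_obs();print(o['width'],o['joint_positions'])
print(bd((355.5,-110.9),-1.538,50,20))
c=cam('wrist');cv2.imwrite('pics/w6.png',c[0][:,:,::-1])"
```

```text
59.76692802453962 [-7.26351742e-01  2.56410749e-01  1.89697237e+00 -8.50142332e-06
  9.88659508e-01  8.08525645e-01]
(array([ 0.07,  0.15, 10.06]), array([-0.02,  0.02,  0.18]))
```

View pics/w6.png

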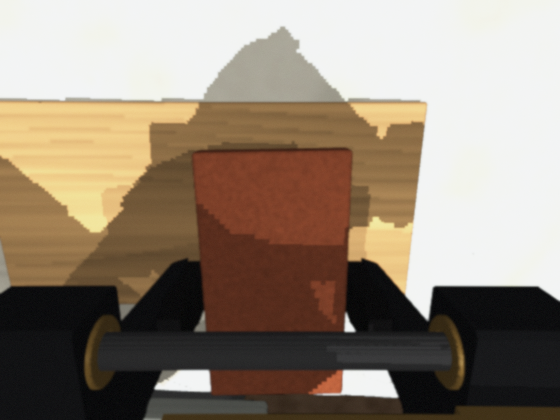

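```bash
python3 -c "
from h import *
c=cam('wrist')
P=p2w(c,[(425,102),(407,290),(50,101)],16);print(P)
a=np.arctan2(*(P[0]-P[2])[1::-1]);print(a)
x=np.array([np.cos(a),np.sin(a)]);n=np.array([x[1],-x[0]])
m=P[0][:2]-150*x;print([m+75*n, m-75*n])
"
```

```text
[[ 436.12579648 -255.08180983   16.        ]
 [ 299.92547989 -262.45995838   16.        ]
 [ 427.91379666  -11.5135846    16.        ]]
-1.5370936944954146
[array([ 356.11394962, -107.69421075]), array([ 506.02876763, -102.63977289])]
```

>>> servo_tool(
  targets=[
    [5.5,[0,0,4],[0,0,0]],
    [5.5,[0,0,8],[0,0,0]],
    [5.5,[0,0,9.5],[0,0,0]],
    [5.5,[0,0,10.1],[0,0,0]],
    [5.5,[0,0,10.3],[0,0,0]],
    [5.5,[0,0,10.3],[0,0,0]],
    [5.5,[0,0,10.3],[0,0,0]],
  ],
)

```text
time: 25.02
tcp_pos: [356.7, -159.8, 18.2]
tool_rot: [3.14, 0.053, 0.001]
force: [-0.4, 0.5, -1.4]
width: 59.4
finger_force: 29.9
```

>>> servo_tool(
  targets=[
    [5.5,[0,0,0.15],[0,0,0]],
    [5.5,[0,0,0.15],[0,0,0]],
    [7.5,[0,0,0.12],[0,0,0]],
    [7.5,[0,0,0.1],[0,0,0]],
    [7.5,[0,0,0.1],[0,0,0]],
    [7.5,[0,0,-1],[0,0,0]],
    [7.5,[0,0,-5],[0,0,0]],
    [0,[0,0,-10],[0,0,0]],
    [0,[0,0,-15],[0,0,0]],
    [0,[0,0,-15],[0,0,0]],
  ],
)

```text
time: 26.28
tcp_pos: [357.4, -160.3, 171.1]
tool_rot: [3.136, 0.054, 0.009]
force: [0.1, 0.1, 0.4]
width: 47.2
finger_force: 0.0
```

```bash
python3 -c "
from h import *
c=cam('wrist');cv2.imwrite('pics/w7.png',c[0][:,:,::-1])
print(sd(0,-160,180),sd(0,-160,26.5))
for q in [(355,-161)]:
    d=np.array([[55,30],[55,-30],[-55,-30]]);print(w2p(c,[(q[0]+u[0],q[1]+u[1],26) for u in d]))"
```

```text
(array([ 26.19, -12.03,  -1.06]), array([  0.23,   0.  , -93.36])) (array([ 26.15, -12.07,  14.29]), array([  0.23,   0.  , -93.36]))
[[237.62269798 134.30870477]
 [314.51293623 136.92964295]
 [306.27145151 266.29467243]]
```

View pics/w7.png

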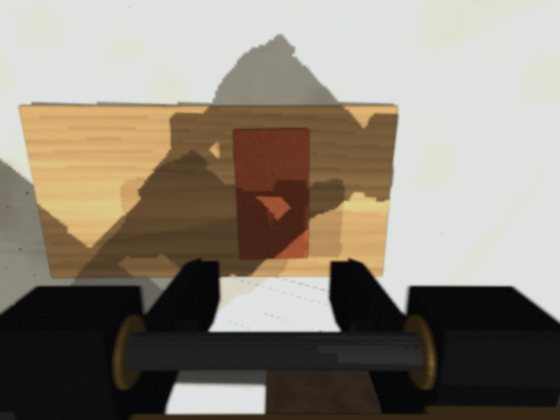

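>>> servo_tool(
  targets=[
    [0,[5,-2,-1],[0,0,-10]],
    [0,[10,-4,-1],[0,0,-21]],
    [0,[15,-6,-1],[0,0,-31]],
    [0,[20,-9,-1],[0,0,-42]],
    [0,[24,-11,-1],[0,0,-52]],
    [0,[26.2,-12,-1],[0,0,-63]],
    [0,[26.2,-12,-1],[0,0,-73]],
    [0,[26.2,-12,-1],[0,0,-84]],
    [0,[26.2,-12,-1],[0,0,-93.4]],
    [0,[26.2,-12,-1],[0,0,-93.4]],
    [0,[26.2,-12,-1],[0,0,-93.4]],
    [0,[26.2,-12,-1],[0,0,-93.4]],
  ],
)

```text
time: 27.82
tcp_pos: [614.2, -30.8, 177.4]
tool_rot: [-2.117, -2.32, 0.0]
force: [0.1, 0.6, -1.1]
width: 0.3
finger_force: 0.0
```

```bash
python3 -c "
from h import *
print(sd(0.2,-155,26.5))"
```

```text
(array([ 0.52,  0.04, 15.09]), array([-0.03, -0.01, -0.08]))
```

>>> servo_tool(
  targets=[
    [0,[0,0,5],[0,0,0]],
    [0,[0,0,10],[0,0,0]],
    [0,[0,0,13],[0,0,0]],
    [0,[0.5,0,14.6],[0,0,0]],
    [0,[0.5,0,15.1],[0,0,0]],
    [0,[0.5,0,15.1],[0,0,0]],
    [0,[1.5,0,15.1],[0,0,0]],
    [0,[2.4,0,15.1],[0,0,0]],
    [0,[3,0,15.1],[0,0,0]],
    [0,[3.7,0,15.1],[0,0,0]],
    [0,[4.4,0,15.1],[0,0,0]],
    [0,[5.1,0,15.1],[0,0,0]],
    [0,[5.8,0,15.1],[0,0,0]],
    [0,[6.5,0,15.1],[0,0,0]],
    [0,[7.2,0,15.1],[0,0,0]],
  ],
)

```text
time: 29.7
tcp_pos: [607.5, 41.3, 26.8]
tool_rot: [-2.115, -2.323, 0.0]
force: [-0.3, -1.5, 1.6]
width: 0.4
finger_force: 0.7
```

>>> servo_tool(
  targets=[
    [0,[0.7,0,0],[0,0,0]],
    [0,[1.4,0,0],[0,0,0]],
    [0,[2.1,0,0],[0,0,0]],
    [0,[2.8,0,0],[0,0,0]],
    [0,[3.5,0,0],[0,0,0]],
    [0,[4.2,0,0],[0,0,0]],
    [0,[4.9,0,0],[0,0,0]],
    [0,[5.6,0,0],[0,0,0]],
    [0,[6.3,0,0],[0,0,0]],
    [0,[7,0,0],[0,0,0]],
    [0,[7.7,0,0],[0,0,0]],
    [0,[8.4,0,0],[0,0,0]],
    [0,[9,0,0],[0,0,0]],
    [0,[9.6,0,0],[0,0,0]],
    [0,[10.1,0,0],[0,0,0]],
    [0,[10.4,0,0],[0,0,0]],
  ],
)

```text
time: 31.7
tcp_pos: [597.9, 144.7, 26.8]
tool_rot: [-2.115, -2.323, 0.0]
force: [0.2, -0.7, -0.3]
width: 0.3
finger_force: 0.3
```

```bash
python3 -c "
from h import *
o=get_obs();print(w2s(ST,[o['tcp_pos']]),o['force'],sd(0.2,24,26.5))"
```

```text
[[-0.16034497 16.05455898 26.75313726]] [ 0.2362982  -0.69013033 -0.25052334] (array([0.79, 0.04, 0.03]), array([-0.  ,  0.  ,  0.04]))
```

>>> servo_tool(
  targets=[
    [0,[0.3,0,0],[0,0,0]],
    [0,[0.6,0,0],[0,0,0]],
    [0,[0.8,0,0],[0,0,0]],
    [0,[0.9,0,0],[0,0,0]],
    [0,[0.9,0,0],[0,0,0]],
    [0,[0.9,0,0],[0,0,0]],
  ],
)

```text
time: 32.45
tcp_pos: [597.7, 149.5, 26.8]
tool_rot: [2.113, 2.319, -0.007]
force: [1.0, -20.6, 0.8]
width: 0.6
finger_force: 10.3
```

>>> servo_tool(
  targets=[
    [0,[-0.5,0,0],[0,0,0]],
    [0,[-1.5,0,0],[0,0,0]],
    [0,[-2,0,-5],[0,0,0]],
    [0,[-3.5,0,-11],[0,0,0]],
    [0,[-4,0,-17],[0,0,0]],
    [0,[-4,0,-21.6],[0,0,0]],
    [0,[-4,0,-21.6],[0,0,0]],
    [0,[-4,0,-21.6],[0,0,0]],
  ],
)

```text
time: 33.45
tcp_pos: [600.4, 113.5, 241.8]
tool_rot: [-2.114, -2.322, 0.002]
force: [-0.3, 0.1, 0.1]
width: 0.5
finger_force: 0.0
```

```bash
python3 -c "
from h import *
c=cam('wrist')
I=c[0][:,:,::-1]
for q in ((-30,30,31),(30,30,31),(-30,-15,22),(30,-15,22)):
    u=w2p(c,s2w(ST,q))[0];print(q,(u-[210,60])*4)
cv2.imwrite('pics/w8.png',cv2.resize(np.clip(I[60:200,210:340]*1.6,0,255).astype(np.uint8),None,fx=4,fy=4,interpolation=cv2.INTER_CUBIC))
print(sd(-130,118,240),sd(-130,118,198))
"
```

```text
(-30, 30, 31) [129.1484953  300.94090211]
(30, 30, 31) [380.49231739 301.04416373]
(-30, -15, 22) [136.59992426 479.17026668]
(30, -15, 22) [373.2120125  479.29090424]
(array([ 13.32, -12.93,   0.16]), array([-0.16, -0.02,  0.04])) (array([ 13.32, -12.91,   4.36]), array([-0.16, -0.02,  0.04]))
```

View pics/w8.png

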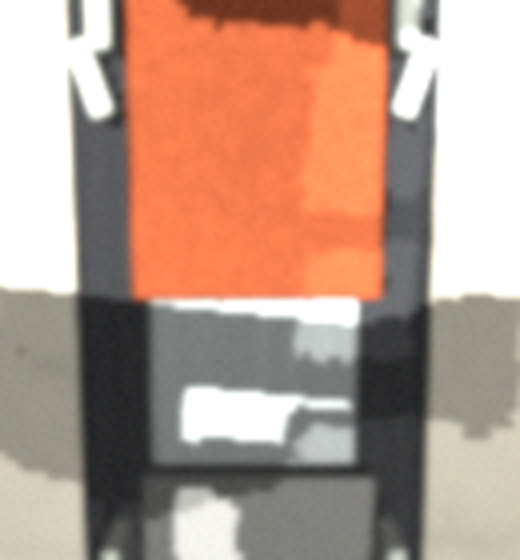

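>>> servo_tool(
  targets=[
    [0,[4,-4,-1],[0,0,0]],
    [0,[8,-8,-1],[0,0,0]],
    [0,[13.3,-12.9,-1],[0,0,0]],
    [0,[13.3,-12.9,-1],[0,0,0]],
    [0,[13.3,-12.9,1],[0,0,0]],
    [0,[13.3,-12.9,2.4],[0,0,0]],
    [0,[13.3,-12.9,2.4],[0,0,0]],
    [0,[13.3,-12.9,2.4],[0,0,0]],
  ],
)

```text
time: 34.5
tcp_pos: [460.5, 233.7, 218.9]
tool_rot: [2.116, 2.322, 0.0]
force: [-0.1, -0.4, -0.4]
width: 0.6
finger_force: 0.0
```

Same starting point as the first press (within 1 mm), so the same strokes.

>>> servo_tool(
  targets=[
    [0,[0,-0.3,1.5],[0,0,0]],
    [0,[0,-0.3,2.2],[0,0,0]],
    [0,[0,-0.4,2.8],[0,0,0]],
    [0,[0,-0.4,3.5],[0,0,0]],
    [0,[0,-0.5,4.2],[0,0,0]],
    [0,[0,-0.5,4.9],[0,0,0]],
    [0,[0,-0.6,5.6],[0,0,0]],
    [0,[0,-0.6,6.3],[0,0,0]],
    [0,[0,-0.6,7],[0,0,0]],
    [0,[0,-0.6,7.7],[0,0,0]],
    [0,[0,-0.5,8.4],[0,0,0]],
    [0,[0,-0.4,9],[0,0,0]],
    [0,[0,-0.3,9.6],[0,0,0]],
    [0,[0,-0.2,10.2],[0,0,0]],
    [0,[0,-0.1,10.7],[0,0,0]],
    [0,[0,-0.1,11.1],[0,0,0]],
    [0,[0,-0.1,11.4],[0,0,0]],
    [0,[0,-0.1,11.7],[0,0,0]],
    [0,[0,-0.1,11.7],[0,0,0]],
  ],
)

```text
time: 36.88
tcp_pos: [459.1, 234.2, 105.1]
tool_rot: [2.114, 2.322, 0.004]
force: [-11.1, -2.4, 32.0]
width: 0.1
finger_force: 15.9
```

>>> servo_tool(
  targets=[
    [0,[0,0.1,0.15],[0,0,0]],
    [0,[0,0.1,0.15],[0,0,0]],
    [0,[0,0,-0.2],[0,0,0]],
    [0,[0,0,-0.9],[0,0,0]],
    [0,[0,-0.1,-1.6],[0,0,0]],
    [0,[0,-0.2,-2.3],[0,0,0]],
    [0,[0,-0.3,-3],[0,0,0]],
    [0,[0,-0.4,-3.7],[0,0,0]],
    [0,[0,-0.4,-4.4],[0,0,0]],
    [0,[0,-0.4,-5.1],[0,0,0]],
    [0,[0,-0.4,-5.8],[0,0,0]],
    [0,[0,-0.4,-6.5],[0,0,0]],
    [0,[0,-0.3,-7.2],[0,0,0]],
    [0,[0,-0.2,-7.9],[0,0,0]],
    [0,[0,-0.1,-8.5],[0,0,0]],
    [0,[0,0,-9],[0,0,0]],
    [0,[0,0,-9.4],[0,0,0]],
    [0,[0,0,-11],[0,0,0]],
    [0,[0,0,-15],[0,0,0]],
    [0,[0,0,-15],[0,0,0]],
  ],
)

```text
time: 39.38
tcp_pos: [459.0, 234.1, 253.4]
tool_rot: [2.114, 2.322, 0.003]
force: [-0.3, 0.4, -0.2]
width: 0.1
finger_force: 0.0
```

```bash
python3 -c "
from h import *
print(sd(0,46,240),get_obs()['tcp_pos'])"
```

```text
(array([-7.2 , 13.01,  1.37]), array([ 0.13, -0.03,  0.05])) [459.0088235  234.05636537 253.43978852]
```

>>> servo_tool(
  targets=[
    [8.8,[-3,4,0],[0,0,0]],
    [8.8,[-7.2,13,0],[0,0,0]],
    [8.8,[-7.2,13,0],[0,0,0]],
    [8.8,[-7.2,13,5],[0,0,0]],
    [8.8,[-7.2,13,10],[0,0,0]],
    [8.8,[-7.2,13,15],[0,0,0]],
    [8.8,[-7.2,13,20],[0,0,0]],
    [8.8,[-7.2,13,22.5],[0,0,0]],
    [8.8,[-7.2,13,23.4],[0,0,0]],
    [8.8,[-7.2,13,23.4],[0,0,0]],
  ],
)

```text
time: 40.62
tcp_pos: [594.7, 174.3, 17.4]
tool_rot: [-2.115, -2.322, 0.002]
force: [1.2, -0.0, 0.7]
width: 88.3
finger_force: 0.0
```

>>> servo_tool(
  targets=[
    [5.5,[0,0,0],[0,0,0]],
    [5.5,[0,0,0],[0,0,0]],
    [5.5,[0,0,0],[0,0,0]],
    [5.5,[0,0,0],[0,0,0]],
    [5.5,[-0.6,0,0],[0,0,0]],
    [5.5,[-1.3,0,0],[0,0,0]],
    [5.5,[-2,0,0],[0,0,0]],
    [5.5,[-2.7,0,0],[0,0,0]],
    [5.5,[-3.4,0,0],[0,0,0]],
    [5.5,[-4,0,0],[0,0,0]],
    [5.5,[-4.1,0,0],[0,0,0]],
    [5.5,[-4.1,0,0],[0,0,0]],
    [8.8,[-4.1,0,0],[0,0,0]],
    [8.8,[-4.1,0,0],[0,0,0]],
    [8.8,[-2,0,-0.25],[0,0,0]],
    [8.8,[-0.4,0,-0.25],[0,0,0]],
    [8.8,[-0.3,0,-0.25],[0,0,0]],
    [8.8,[-0.3,0,-0.25],[0,0,0]],
  ],
  newtons=15,
)

```text
time: 42.88
tcp_pos: [595.3, 171.6, 20.2]
tool_rot: [2.115, 2.323, -0.0]
force: [0.6, -0.0, 0.9]
width: 88.1
finger_force: 0.0
```

>>> servo_tool(
  targets=[
    [5.5,[0,0,0],[0,0,0]],
    [5.5,[0,0,0],[0,0,0]],
    [5.5,[0,0,0],[0,0,0]],
    [5.5,[0,0,0],[0,0,0]],
    [5.5,[0,0,-0.5],[0,0,0]],
    [5.5,[0,0,-1.2],[0,0,0]],
    [5.5,[0,0,-2],[0,0,0]],
    [5.5,[-1,0,-2.5],[0,0,0]],
    [5.5,[-3,0,-2.8],[0,0,0]],
    [5.5,[-6,0,-3],[0,0,0]],
    [5.5,[-7,0,-6],[0,0,0]],
    [5.5,[-7,0,-10],[0,0,0]],
    [5.5,[-7,0,-12],[0,0,0]],
    [5.5,[-7,0,-12],[0,0,0]],
  ],
  newtons=30,
)

```text
time: 44.62
tcp_pos: [602.5, 100.4, 141.5]
tool_rot: [2.115, 2.32, 0.003]
force: [0.5, 0.7, -1.5]
width: 59.6
finger_force: 30.0
```

```bash
python3 -c "
from h import *
o=get_obs();print(o['tcp_pos'],o['width'],o['force'])
print(bd((355.8,-109.5),-1.538,-50,120))
import pickle
c=pickle.load(open('t2.pkl','rb'));d=cam('top')
g=lambda c:cv2.inRange(cv2.cvtColor(c[0],cv2.COLOR_RGB2HSV),(8,90,100),(28,255,255))
for k in (c,d):
    m=g(k)[210:310,280:400];M=cv2.moments(m,True);print(M['m10']/M['m00'],M['m01']/M['m00'],M['m00'],cv2.boundingRect(m))"
```

```text
[602.4735872  100.37223994 141.50450301] 59.5946847598676 [ 0.50096111  0.7067068  -1.53475498]
(array([-13.63, -26.2 ,   2.08]), array([ 0.15, -0.11, 93.41]))
55.75525715733468 47.09475551051432 3947.0 (11, 23, 92, 50)
60.75306372549019 46.3890931372549 3264.0 (13, 23, 90, 49)
```

>>> servo_tool(
  targets=[
    [5.5,[-3,-6,0],[0,0,10]],
    [5.5,[-5,-10,0],[0,0,20]],
    [5.5,[-7,-14,0],[0,0,31]],
    [5.5,[-9,-18,1],[0,0,42]],
    [5.5,[-11,-22,1],[0,0,53]],
    [5.5,[-13,-25,1],[0,0,63]],
    [5.5,[-13.6,-26.2,1],[0,0,74]],
    [5.5,[-13.6,-26.2,2],[0,0,84]],
    [5.5,[-13.6,-26.2,2],[0,0,93.4]],
    [5.5,[-13.6,-26.2,2],[0,0,93.4]],
    [5.5,[-13.6,-26.2,2],[0,0,93.4]],
    [5.5,[-13.6,-26.2,2],[0,0,93.4]],
  ],
)

```text
time: 46.18
tcp_pos: [353.6, -58.2, 120.1]
tool_rot: [-3.141, -0.056, 0.0]
force: [-0.2, -0.0, -1.1]
width: 59.6
finger_force: 30.0
```

```bash
python3 -c "
from h import *
o=get_obs();print(o['width'])
print(bd((355.8,-109.5),-1.538,-50,17))
c=cam('wrist');cv2.imwrite('pics/w9.png',c[0][:,:,::-1])"
```

```text
59.585762627364716
(array([ 0.05,  0.14, 10.31]), array([-0.01,  0.01,  0.17]))
```

View pics/w9.png

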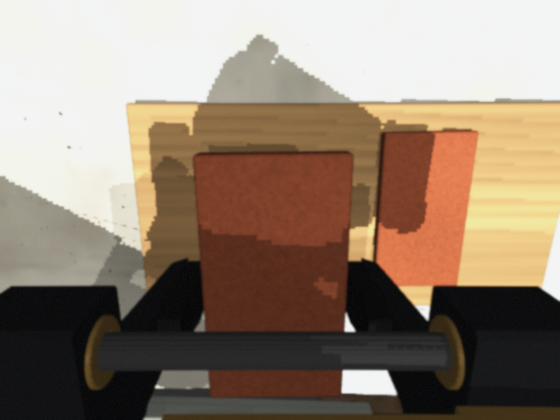

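>>> servo_tool(
  targets=[
    [5.5,[0,-0.3,4],[0,0,0]],
    [5.5,[0,-0.3,8],[0,0,0]],
    [5.5,[0,-0.3,9.6],[0,0,0]],
    [5.5,[0,-0.3,10.1],[0,0,0]],
    [5.5,[0,-0.3,10.3],[0,0,0]],
    [5.5,[0,-0.3,10.35],[0,0,0]],
    [5.5,[0,-0.3,10.35],[0,0,0]],
  ],
)

```text
time: 47.1
tcp_pos: [353.9, -55.3, 17.2]
tool_rot: [3.141, 0.053, 0.002]
force: [-0.1, -0.1, -1.1]
width: 59.2
finger_force: 30.0
```

>>> servo_tool(
  targets=[
    [7.3,[0,0,0],[0,0,0]],
    [7.3,[0,0,0],[0,0,0]],
    [7.3,[0,0,0],[0,0,0]],
    [7.3,[0,0,-1],[0,0,0]],
    [7.3,[0,0,-5],[0,0,0]],
    [7.3,[0,0,-11],[0,0,0]],
    [7.3,[0,0,-17],[0,0,0]],
    [7.3,[0,0,-20],[0,0,0]],
    [7.3,[0,0,-20],[0,0,0]],
    [7.3,[0,0,-20],[0,0,0]],
  ],
)

```text
time: 48.35
tcp_pos: [352.9, -54.8, 215.9]
tool_rot: [-3.14, -0.053, 0.003]
force: [-0.5, 0.3, -0.1]
width: 72.9
finger_force: 0.0
```

```bash
python3 -c "
from h import *
o=get_obs();print(o['tcp_pos'],o['force'])
a=cam('wrist')[0];b=cam('scene')[0][140:320,130:430]
H=np.zeros((600,800,3),np.uint8);H[:300,:400]=cv2.resize(a,(400,300));H[:300,400:800]=cv2.resize(cam('top')[0],(400,300));H[300:600,:500]=cv2.resize(b,(500,300))
cv2.imwrite('pics/f.png',H[:,:,::-1])"
```

```text
[352.93970982 -54.84140253 215.90013099] [-0.53153097  0.32050186 -0.13809909]
```

View pics/f.png

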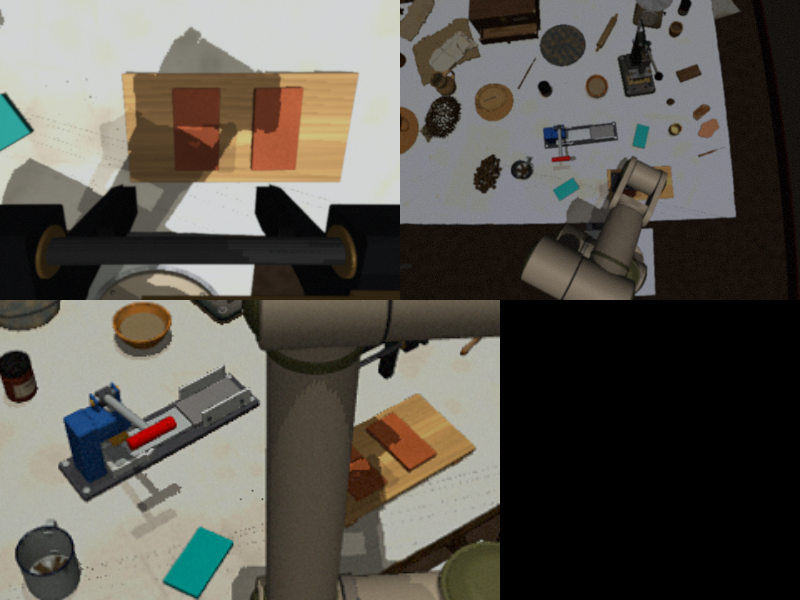

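The final composite shows both tiles flat on the board (wrist view, about (196,128) and (276,128)). The lever is up and only the grey tile is in the holder.

```bash
python3 -c "
from plant import bot
print(bot.close_job())"
```

```text
the job is handed in; nothing more can be done
None
```

I stamped both terracotta tiles in the stack (there were two, not three) and laid them flat, side by side on the drying board; the lever is up, the grey base tile is in the holder, and the job is handed in, though no verdict came back.

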